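# Turn round a row of torch heads between two bench racks

## Task

Move the four torch heads from the full rack into the empty rack beside it in reverse order: the one at the left end of the full rack (as the robot sees it) goes to the right end of the other, the next one beside it, and so on, one standing upright in each pocket. Set each one down in its pocket rather than dropping it, and leave the gas canister, the screw tray and the screwdriver where they are.

Things in the scene. Friction and masses are not known exactly. Their poses are not given: they have to be found in the camera images.
- torch_bell: Torch head with a bell nozzle; upright, about 0.12 kg, any yaw; origin: centre of its underside, z up. Red valve collar at the foot (38 mm diameter, 12 mm high), above it a round black body to grip (34 mm diameter, 12 to 60 mm above the origin), then the nozzle: a steel funnel opening upwards to 36 mm diameter; 98 mm tall in all.
- torch_pencil: Torch head with a pencil nozzle; upright, about 0.12 kg, any yaw; origin: centre of its underside, z up. Red valve collar at the foot (38 mm diameter, 12 mm high), above it a round black body to grip (34 mm diameter, 12 to 60 mm above the origin), then the nozzle: a thin steel tube of 10 mm diameter on a small brass ferrule; 98 mm tall in all.
- torch_drum: Torch head with a drum nozzle; upright, about 0.12 kg, any yaw; origin: centre of its underside, z up. Red valve collar at the foot (38 mm diameter, 12 mm high), above it a round black body to grip (34 mm diameter, 12 to 60 mm above the origin), then the nozzle: a short steel drum of 28 mm diameter with a ring of small dark holes in its flat top; 86 mm tall in all.
- torch_flat: Torch head with a flat spreader nozzle; upright, about 0.12 kg, any yaw; origin: centre of its underside, z up. Red valve collar at the foot (38 mm diameter, 12 mm high), above it a round black body to grip (34 mm diameter, 12 to 60 mm above the origin), then the nozzle: a steel bar-shaped mouth, 12 x 34 mm seen from above, its long side along the body's y; 98 mm tall in all.
- full_rack: Full rack, blue, holding the four torch heads, one per pocket: tray fixed to the bench, 72 x 267 mm, 18 mm high, a row of four 58 x 58 mm pockets. Origin: centre of its underside; y along the row (to the robot's left, within 0.3 rad). Pocket centres at y = -97.5, -32.5, 32.5, 97.5 mm, x = 0; pocket floor 6 mm above the origin, walls 7 mm thick. At either side.
- empty_rack: Empty rack, bare aluminium, where the torch heads go: tray fixed to the bench, 72 x 267 mm, 18 mm high, a row of four 58 x 58 mm pockets. Origin: centre of its underside; y along the row (to the robot's left, within 0.3 rad). Pocket centres at y = -97.5, -32.5, 32.5, 97.5 mm, x = 0; pocket floor 6 mm above the origin, walls 7 mm thick. 
- canister: Bystander: upright white gas canister with an orange band, 67 mm diameter, 181 mm tall, loose, on the robot's left; origin at the centre of its underside.
- screw_tray: Bystander: small grey open tray of screws, 80 x 140 mm, 30 mm high, loose, beyond the racks; origin at the centre of its underside.
- screwdriver: Bystander: screwdriver lying on the bench beyond the racks, loose, roughly along the robot's y direction, 200 mm long and 26 mm high; origin at its underside near its middle.
Mind the look-alikes: they are no part of the job. What is shaped like the torch_flat but pink is not meant.

How it is judged (in metres and radians):
At the end, for the whole second after the job is handed in: Each torch head stands in the empty rack's pocket that mirrors its starting pocket (left end to right end and so on; known by how far it has moved and how far it is from the full rack): foot on the pocket floor within 5 mm, tilt under 0.1 rad, slower than 0.02 m/s (((horizontal distance between torch_bell and full_rack below 0.2412 m and distance of torch_bell from where it was at the start of the episode below 0.1465 m) or (horizontal distance between torch_bell and full_rack between 0.2412 and 0.3026 m and distance of torch_bell from where it was at the start of the episode between 0.2073 and 0.27 m) or (horizontal distance between torch_bell and full_rack between 0.3026 and 0.3661 m and distance of torch_bell from where it was at the start of the episode between 0.3343 and 0.3986 m) or (horizontal distance between torch_bell and full_rack above 0.3661 m and distance of torch_bell from where it was at the start of the episode above 0.463 m)) and x of torch_bell in the frame of empty_rack between -0.014 and 0.014 m and y of torch_bell in the frame of empty_rack between -0.112 and 0.112 m and z of torch_bell in the frame of empty_rack between 0.001 and 0.011 m and angle between each of torch_bell, torch_pencil, torch_drum, torch_flat's own z axis and vertical below 0.1 rad and linear speed of each of torch_bell, torch_pencil, torch_drum, torch_flat below 0.02 m/s and ((horizontal distance between torch_pencil and full_rack below 0.2412 m and distance of torch_pencil from where it was at the start of the episode below 0.1465 m) or (horizontal distance between torch_pencil and full_rack between 0.2412 and 0.3026 m and distance of torch_pencil from where it was at the start of the episode between 0.2073 and 0.27 m) or (horizontal distance between torch_pencil and full_rack between 0.3026 and 0.3661 m and distance of torch_pencil from where it was at the start of the episode between 0.3343 and 0.3986 m) or (horizontal distance between torch_pencil and full_rack above 0.3661 m and distance of torch_pencil from where it was at the start of the episode above 0.463 m)) and x of torch_pencil in the frame of empty_rack between -0.014 and 0.014 m and y of torch_pencil in the frame of empty_rack between -0.112 and 0.112 m and z of torch_pencil in the frame of empty_rack between 0.001 and 0.011 m and ((horizontal distance between torch_drum and full_rack below 0.2412 m and distance of torch_drum from where it was at the start of the episode below 0.1465 m) or (horizontal distance between torch_drum and full_rack between 0.2412 and 0.3026 m and distance of torch_drum from where it was at the start of the episode between 0.2073 and 0.27 m) or (horizontal distance between torch_drum and full_rack between 0.3026 and 0.3661 m and distance of torch_drum from where it was at the start of the episode between 0.3343 and 0.3986 m) or (horizontal distance between torch_drum and full_rack above 0.3661 m and distance of torch_drum from where it was at the start of the episode above 0.463 m)) and x of torch_drum in the frame of empty_rack between -0.014 and 0.014 m and y of torch_drum in the frame of empty_rack between -0.112 and 0.112 m and z of torch_drum in the frame of empty_rack between 0.001 and 0.011 m and ((horizontal distance between torch_flat and full_rack below 0.2412 m and distance of torch_flat from where it was at the start of the episode below 0.1465 m) or (horizontal distance between torch_flat and full_rack between 0.2412 and 0.3026 m and distance of torch_flat from where it was at the start of the episode between 0.2073 and 0.27 m) or (horizontal distance between torch_flat and full_rack between 0.3026 and 0.3661 m and distance of torch_flat from where it was at the start of the episode between 0.3343 and 0.3986 m) or (horizontal distance between torch_flat and full_rack above 0.3661 m and distance of torch_flat from where it was at the start of the episode above 0.463 m)) and x of torch_flat in the frame of empty_rack between -0.014 and 0.014 m and y of torch_flat in the frame of empty_rack between -0.112 and 0.112 m and z of torch_flat in the frame of empty_rack between 0.001 and 0.011 m); the robot touches nothing.
It fails at once if the gas canister is shifted by more than 30 mm (distance of canister from where it was at the start of the episode above 0.03 m).
It fails at once if the screw tray is shifted by more than 30 mm (distance of screw_tray from where it was at the start of the episode above 0.03 m).
It fails at once if the screwdriver is shifted by more than 30 mm (distance of screwdriver from where it was at the start of the episode above 0.03 m).
It fails at once if a torch head is let go in the air, more than 25 mm above the pocket floors ((height (world z) of torch_bell above 0.031 m and contact force between the fingers and torch_bell below 0.05 N) or (height (world z) of torch_pencil above 0.031 m and contact force between the fingers and torch_pencil below 0.05 N) or (height (world z) of torch_drum above 0.031 m and contact force between the fingers and torch_drum below 0.05 N) or (height (world z) of torch_flat above 0.031 m and contact force between the fingers and torch_flat below 0.05 N)).
It also fails if it takes over 104 s, if anything falls off the work surface, if the arm or the gripper's body presses on something with over 40 N, if the wrist force passes 120 N, or if a joint passes its speed limit or range.

## Robot

A 6-joint arm with a two-finger parallel gripper is mounted at the origin on the work surface. World frame = base frame: x ahead of the robot, y to its left, z up, the work surface at z = 0. Lengths are in mm, angles in rad, forces in N, time in s.
With the tool pointing down it reaches from about 400 to 925 mm from the base axis. Payload 12.5 kg.
Tool frame: the origin (TCP) lies midway between the tips of the shut fingers; the grasp point (between the pads) lies 19 mm behind it; z points along the fingers, y is the direction in which the jaws open and shut (so a half turn about z gives the same grasp; the last joint's range is limited). The gripper opens to 95 mm and grips with 3 to 60 N. Pads are 20 mm wide; open, the fingers measure 119 mm over their backs; the gripper's body (75 mm by 180 mm) begins 59 mm behind the grasp point.
Start: joints at [-1.221, 0.491, 1.559, -0, 1.092, -0.106], TCP at [275.137, -561.201, 214.661] pointing down, gripper open.
Joint ranges: [-3.1, 3.1], [-0.84, 2.19], [0.05, 2.79], [-1.13, 4.28], [0.06, 2.93], [-2.69, 2.69]. Speed limits (rad/s): [2.22, 2.22, 2.79, 3.14, 3.14, 3.14].

## Interface

Orientations are given as [roll, pitch, yaw] about the fixed x, y, z axes, in that order (R = Rz(yaw) Ry(pitch) Rx(roll)).
In Python, from cell import env gives the robot as it stands.
- The arm moves only by the tool drive_tool, never from a script. Its argument "increments" is a list of rows, each a list of 2 entries, a list of its own where there are three numbers: the shift along the tool's x, y, z as a fraction of full scale, then the turn, a rotation vector about the tool's x, y, z as a fraction of full scale. In form: [[[x, y, z], [ax, ay, az]], ...]. A call has 1 to 5 rows; each row shifts and turns the commanded pose from where the row before left it, along the tool's axes as they then stand; what a row does not reach is not made up. Full scale, the value 1, is 30 mm for a shift and 0.08 rad for a turn. A row lasts 1/12 s, in which the tool goes at most 41.7 mm and 7.16 degrees, less where a joint would pass 70% of its speed; a pose out of reach is approached as far as the arm can. A call with a number of a shift or a turn outside -1 to 1 is refused whole. A call with a gripper value outside its range is refused whole. "jaw" is the opening, from -1 (shut) to 1 (fully open), so that 0 is half open, set as the call begins (left out, the last holds). The fingers move at their own pace and stop on an object; the grip force is fixed at half the most. Time passes only in rows, so rows that do not move let the fingers close. It gives the time, the measured TCP pose, the force and the opening at its end, in the units of the state.
- env.state(): the state, without advancing time (a new reading comes with each control period).
- env.read_camera(name): name is "side" or "top"; returns a dict with "pixels" (384x512x3 uint8, blue, green, red), "vertical_fov" (degrees; the focal length in pixels is half the picture's height over the tangent of half this angle, whatever the lens; pixels are square), "cx", "cy" (the principal point, pixels), "world_to_cam" (4x4, takes a point from world to camera coordinates). Camera axes: x right, y down, z forward; pixel columns grow to the right and rows downward; lengths in mm; the calibration is good to about 2 mm. A picture is of the moment at which its call begins. There is no depth.
- env.job_done(): hands the job in, once; it reports no verdict.
Trained networks look in a picture, given as the dict that the camera call returned (one of the last four; its "shot" number tells which), for a name from the list of things; names that differ only in an ending like _2 or _b are one class to them, and where a whole thing is asked for, a point or a joint stands for the part that bears it (a point fixed in the world has none). Each returns a list of dicts, best first, with "score" (0 to 1); they miss things now and then, are a little off and sometimes report something else, mostly with a low value. They report only what shows in the picture. A call takes as long as a camera call. They do not tell look-alikes from the thing itself.
- env.boxes_of(target, picture): "point" ([x, y, z] in mm, in world coordinates, good to about 4 mm: the middle of the surface that is visible of it).
- env.tip_of(target, picture): "point" ([x, y, z] in mm, in world coordinates, good to about 4 mm: a listed point, or the origin of a listed thing).
The state is a dict: "t": time; "joints": joint angles; "qvel": joint speeds; "tau": joint torques, N m; "eef_pos": TCP position; "tcp_rot": TCP orientation; "ft_force": force on the tool from outside, world axes, zero at the start; "moment": the same for the moment, N m; "opening": opening from 0.0 (shut) to 1.0 (fully open).
Only numpy, scipy, OpenCV 4.12 (cv2) and the standard library are available. Lean on these libraries where they do the work, as an engineer would, in place of code of your own. Each camera call takes 0.05 s, during which the arm holds its last target.

## Working session

There is one attempt and no reset: what is moved stays moved. The work goes in short steps, Python scripts to look and compute and a tool call to move; the robot and the scene stay as the last step left them, time stands still between calls to the robot, and variables do not carry over. Pictures are saved under pics/ and viewed, and the job is handed in when it is done.

Besides the shell and the picture viewer there is one more tool, called after "Emit:" as name([rows], argument=value, ...), one row to a line, values as JSON. drive_tool: Moves the arm, as the interface text tells. Its arguments: {"type":"object","properties":{"increments":{"type":"array","items":{"type":"array"}},"jaw":{"type":"number"}},"required":["increments"]}

```bash
ls; mkdir -p pics; python3 - <<'E'
from cell import env
import cv2
s=env.state();print(s)
for n in("top","side"):
    p=env.read_camera(n);cv2.imwrite(f"pics/{n}0.png",p["pixels"]);print(n,p["shot"],p["vertical_fov"],p["cx"],p["cy"],p["world_to_cam"])
    for t in("torch_bell","torch_pencil","torch_drum","torch_flat","full_rack","empty_rack","canister","screw_tray","screwdriver"):
        print(t,[(d["point"],d["score"]) for d in env.tip_of(t,p)][:3])
print(env.state()["t"])
E
```

```text
pics
{'t': 0.0, 'joints': array([-1.22060529e+00,  4.91540275e-01,  1.55948214e+00,  2.69611346e-05,
        1.09167829e+00, -1.05618912e-01]), 'qvel': array([ 0.0008367 ,  0.00165271, -0.00038175,  0.00085302,  0.00101989,
       -0.00020746]), 'tau': array([ 2.48950535e-03, -6.12642288e+01, -2.58184201e+01,  6.93940488e-02,
        4.81785228e-02, -7.82958637e-05]), 'eef_pos': array([ 275.04658038, -560.94282315,  214.06246927]), 'tcp_rot': array([-3.14049330e+00, -1.40592061e-04,  4.55797432e-01]), 'ft_force': array([-0.56258116, -0.23429626, -0.05960207]), 'moment': array([ 0.03101467, -0.04751776, -0.00835621]), 'opening': 1.003008206078705}
top 1 57.652079735077194 256.4611514204212 198.35623946115152 [[ 1.58936771e-03 -9.99565010e-01  2.94493434e-02  8.27760837e+01]
 [-9.95371575e-01 -4.41106247e-03 -9.59998405e-02  5.71266334e+02]
 [ 9.60879844e-02 -2.91604603e-02 -9.94945610e-01  8.24085944e+02]
 [ 0.00000000e+00  0.00000000e+00  0.00000000e+00  1.00000000e+00]]
torch_bell [([536.1, -51.4, 7.3], 0.56)]
torch_pencil [([529.7, -251.4, 8.1], 0.74)]
torch_drum [([530.6, -122.3, 
[... 394 characters left out ...]
7514e-01 -1.28487391e-01  9.30228782e-03  5.94079885e+02]
 [-8.70675602e-02  6.15264653e-01 -7.83497701e-01  3.33677045e+01]
 [ 9.49462063e-02 -7.77779144e-01 -6.21325052e-01  9.38726339e+02]
 [ 0.00000000e+00  0.00000000e+00  0.00000000e+00  1.00000000e+00]]
torch_bell [([538.2, -47.0, 9.6], 0.82)]
torch_pencil []
torch_drum [([533.6, -125.6, 6.2], 0.68), ([717.2, -164.6, 0.4], 0.36)]
torch_flat [([424.0, -195.1, 4.2], 0.97), ([537.8, -49.1, 8.5], 0.57), ([507.5, 147.4, 3.0], 0.17)]
full_rack [([532.6, -152.3, 0.3], 0.7)]
empty_rack []
canister [([504.7, 435.6, -1.8], 0.64), ([527.2, -249.8, 6.1], 0.51)]
screw_tray [([737.4, 114.0, 1.3], 0.74)]
screwdriver [([716.6, -162.7, 0.5], 0.51)]
1.0
```

View pics/top0.png

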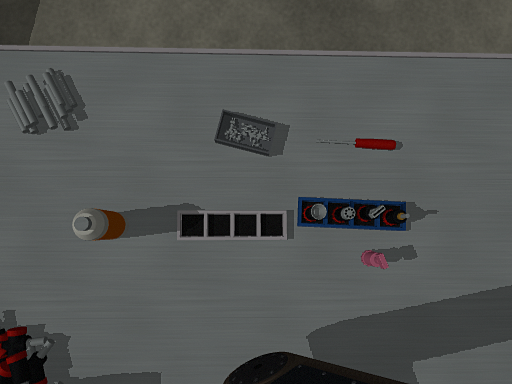

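View pics/side0.png

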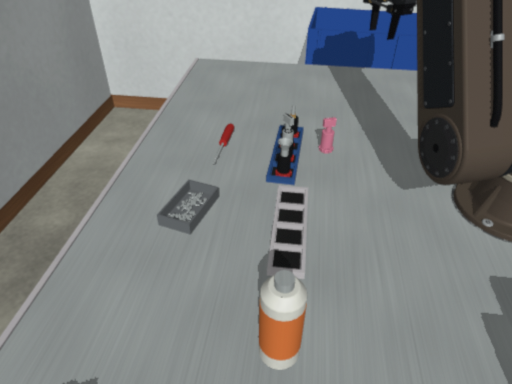

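Candidates in the top picture are bell (318,211), drum (348,213), flat (377,212) and pencil (400,216), all in the blue rack. The pink flat look-alike at (373,259) stands outside the rack and is not meant. From left to right in the rack: bell, drum, flat, pencil. Next I check this in a close crop and fit both racks.

```bash
cat > h.py <<'E'
import numpy as np,cv2
def proj(p,P):
    P=np.atleast_2d(P).astype(float);c=P@p["world_to_cam"][:3,:3].T+p["world_to_cam"][:3,3]
    f=192/np.tan(np.radians(p["vertical_fov"]/2))
    return np.c_[p["cx"]+f*c[:,0]/c[:,2],p["cy"]+f*c[:,1]/c[:,2]]
def unproj(p,uv,z):
    f=192/np.tan(np.radians(p["vertical_fov"]/2));uv=np.atleast_2d(uv).astype(float)
    d=np.c_[(uv[:,0]-p["cx"])/f,(uv[:,1]-p["cy"])/f,np.ones(len(uv))]
    R=p["world_to_cam"][:3,:3];t=p["world_to_cam"][:3,3];o=-R.T@t;d=d@R
    return o+d*((z-o[2])/d[:,2])[:,None]
def rect(x,y,a,hx,hy,z,cy=0):
    c,s=np.cos(a),np.sin(a);L=np.array([[hx,hy],[hx,-hy],[-hx,-hy],[-hx,hy]])+[0,cy]
    return np.c_[x+c*L[:,0]-s*L[:,1],y+s*L[:,0]+c*L[:,1],np.full(4,z)]
E
python3 - <<'E'
from cell import env
from h import *
from scipy.optimize import minimize
p=env.read_camera("top");im=p["pixels"];hsv=cv2.cvtColor(im,cv2.COLOR_BGR2HSV)
import pickle;pickle.dump({k:p[k] for k in p},open("top.pkl","wb"))
blue=((hsv[...,0]>100)&(hsv[...,0]<125)&(hsv[...,1]>120)&(hsv[...,2]>50))
ys,xs=np.where(blue);k=(xs>280)&(xs<420)&(ys>180)&(ys<250);xs,ys=xs[k],ys[k]
print(xs.min(),xs.max(),ys.min(),ys.max(),k.sum())
# fit rack by matching rim-mask: rendered rim vs score image
def rim(x,y,a,S=4):
    m=np.zeros((384*S,512*S),np.uint8)
    g=lambda P:np.round((proj(p,P)+.5)*S).astype(np.int32)
    cv2.fillPoly(m,[g(rect(x,y,a,36,133.5,18))],1)
    for c in(-97.5,-32.5,32.5,97.5): cv2.fillPoly(m,[g(rect(x,y,a,29,29,18,c))],0)
    return cv2.resize(m.astype(np.float32),(512,384),interpolation=cv2.INTER_AREA)
gray=cv2.cvtColor(im,cv2.COLOR_BGR2GRAY).astype(float)
W=((hsv[...,2]>150)).astype(float)
for name,M,x0,y0 in(("full",blue.astype(float),532,-151),("empty",W,508,143)):
    def cost(v):
        r=rim(*v); 
        c=proj(p,[[v[0],v[1],18]])[0].astype(int)
        sl=np.s_[c[1]-40:c[1]+40,c[0]-75:c[0]+75]
        return ((r-M)[sl]**2).sum()
    best=min((minimize(lambda q:cost([q[0],q[1],q[2]/100]),[x0,y0,a*100],method="Nelder-Mead",options=dict(initial_simplex=[[x0,y0,a*100],[x0+6,y0,a*100],[x0,y0+6,a*100],[x0,y0,a*100+4]])) for a in(-.06,0,.06)),key=lambda r:r.fun)
    print(name,best.x,best.fun)
    x,y,a=best.x;a/=100
    for i in range(2): pass
    im2=im.copy() if name=="full" else im2
    for P in[rect(x,y,a,36,133.5,18)]+[rect(x,y,a,29,29,18,c) for c in(-97.5,-32.5,32.5,97.5)]:
        pass
    globals()[name]=(x,y,a)
big=cv2.resize(im[170:275,160:425],None,fx=3,fy=3,interpolation=cv2.INTER_CUBIC)
b2=big.copy()
for x,y,a in(full,empty):
    for P in[rect(x,y,a,36,133.5,18)]+[rect(x,y,a,29,29,18,c) for c in(-97.5,-32.5,32.5,97.5)]:
        cv2.polylines(b2,[np.round((proj(p,P)+.5-[160,170])*3).astype(int)],True,(0,255,0),1)
cv2.imwrite("pics/crop.png",np.vstack([big[:290],b2[:290]]))
E
```

```text
297 405 197 230 1029
full [ 535.82368199 -151.70625963   -4.44350849] 314.37109375
empty [5.14170586e+02 1.43409249e+02 1.33475076e-01] 790.83984375
```

View pics/crop.png

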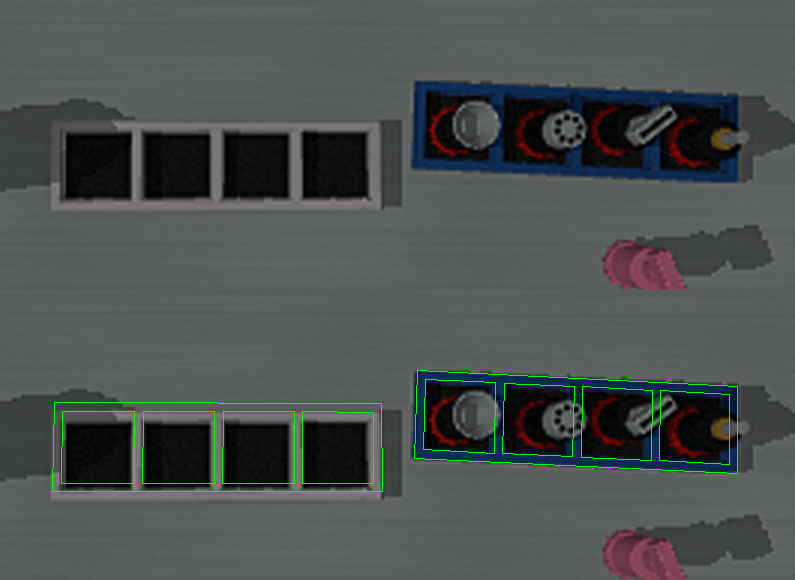

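The crop confirms the order bell (475,125), drum (565,130), flat (650,125), pencil (725,138) in crop pixels, with the pink one at (640,265) outside the rack. The blue fit is good. The aluminium fit is about 3 px off, so I refit it.

```bash
python3 - <<'E'
from h import *
import pickle
p=pickle.load(open("top.pkl","rb"));im=p["pixels"]
for z,pts in((18,[(51,121),(380,121),(381,208),(51,209)]),(18,[(415,82),(738,96),(738,182),(414,168)])):
    uv=np.array(pts)/3+[160,170]-.5
    P=unproj(p,uv,z);print(P.round(1),P.mean(0).round(1))
    print(np.arctan2(*( -(P[0]-P[1])[:2]*[1,-1])), np.linalg.norm(P[0]-P[1]),np.linalg.norm(P[1]-P[2]))
    c,wh,a=cv2.minAreaRect(P[:,:2].astype(np.float32));print(c,wh,a)
g=cv2.cvtColor(im,cv2.COLOR_BGR2GRAY);print(g[205:245,232]);print(im[210,175:215].tolist())
# torch axis: red collars & nozzle tops
for n,uv in(("bell",(475,125)),("drum",(565,130)),("pencil",(741,137)),("flat",(652,124))):
    u=np.array(uv)/3+[160,170]-.5;print(n,unproj(p,u,92 if n=="drum" else 104).round(1))
E
```

```text
[[542.8 279.2  18. ]
 [543.8  11.1  18. ]
 [472.9  10.8  18. ]
 [471.8 277.5  18. ]] [507.8 144.6  18. ]
0.003456805672268619 268.0472835271418 70.8685112633585
(507.8793029785156, 144.9591064453125) (71.02020263671875, 268.109375) 0.23049050569534302
[[ 576.   -18.    18. ]
 [ 565.6 -287.1   18. ]
 [ 494.5 -284.3   18. ]
 [ 505.4  -16.5   18. ]] [ 535.4 -151.5   18. ]
-0.03882964763536606 269.30203414959686 71.16490530339301
(535.2643432617188, -151.1841583251953) (269.302001953125, 71.16484069824219) 87.77522277832031
[ 90  93  92  95  91  90 116 114 114 117 117 118 117 116 117 116 118 117
 118 116 118 117 116 117 117 118 117 119 118 118 120 116 115 115 113  88
  91  95  95  94]
[[63, 64, 61], [64, 65, 60], [71, 69, 68], [74, 74, 73], [73, 73, 74], [75, 75, 75], [74, 73, 73], [73, 73, 74], [73, 73, 72], [75, 75, 74], [75, 76, 76], [73, 74, 74], [74, 74, 74], [75, 74, 74], [75, 74, 75], [74, 74, 74], [75, 76, 74], [75, 75, 75], [74, 74, 74], [75, 77, 77], [75, 75, 76], [75, 75, 75], [95, 94, 95], [99, 99, 99], [99, 97, 98], [97, 96, 97], [95, 94, 95], [94, 94, 95], [95, 95, 96], [95, 95, 95], [92, 92, 93], [92, 92, 93], [94, 93, 94], [90, 90, 91], [91, 92, 92], [92, 92, 93], [92, 91, 92], [91, 92, 91], [92, 92, 92], [92, 93, 93]]
bell [[535.6 -49.4 104. ]]
drum [[ 532.8 -119.9   92. ]]
pencil [[ 527.3 -248.2  104. ]]
flat [[ 536.8 -181.6  104. ]]
```

Emit:
drive_tool([
  [[0,0,0],[0,0,-1]],
  [[0,0,0],[0,0,-1]],
  [[0,0,0],[0,0,-1]],
  [[0,0,0],[0,0,-1]],
  [[0,0,0],[0,0,-1]],
], jaw=1)

```text
t: 1.47
eef_pos: [275.1, -561.2, 214.7]
tcp_rot: [3.141, 0.0, 0.86]
ft_force: [0.3, -0.4, 0.4]
opening: 1.004
```

Emit:
drive_tool([
  [[0,0,0],[0,0,-1]],
  [[0,0,0],[0,0,-1]],
  [[0,0,0],[0,0,-1]],
  [[0,0,0],[0,0,-1]],
  [[0,0,0],[0,0,-1]],
])

```text
t: 1.88
eef_pos: [275.1, -561.2, 214.7]
tcp_rot: [3.142, 0.0, 1.26]
ft_force: [0.0, -0.3, 0.3]
opening: 0.996
```

Emit:
drive_tool([
  [[0,0,0],[0,0,-1]],
  [[0,0,0],[0,0,-1]],
  [[0,0,0],[0,0,-1]],
  [[0,0,0],[0,0,-0.94]],
  [[0,0,0],[0,0,0]],
])

```text
t: 2.3
eef_pos: [275.1, -561.2, 214.7]
tcp_rot: [3.142, 0.0, 1.574]
ft_force: [0.1, 0.4, 0.2]
opening: 1.003
```

Emit:
drive_tool([
  [[0.946,0.485,0],[0,0,0]],
  [[0.946,0.485,0],[0,0,0]],
  [[0.946,0.485,0],[0,0,0]],
  [[0.946,0.485,0],[0,0,0]],
  [[0.946,0.485,0],[0,0,0]],
])

```text
t: 2.72
eef_pos: [348.2, -417.9, 214.7]
tcp_rot: [3.141, 0.0, 1.568]
ft_force: [0.9, 0.5, -0.6]
opening: 1.001
```

Emit:
drive_tool([
  [[0.946,0.485,0],[0,0,0]],
  [[0.946,0.485,0],[0,0,0]],
  [[0.946,0.485,0],[0,0,0]],
  [[0.946,0.485,0],[0,0,0]],
  [[0.946,0.485,0],[0,0,0]],
])

```text
t: 3.13
eef_pos: [421.1, -276.0, 214.8]
tcp_rot: [3.141, 0.0, 1.568]
ft_force: [1.4, -0.3, 0.7]
opening: 1.001
```

Emit:
drive_tool([
  [[0.946,0.485,0],[0,0,0]],
  [[0.946,0.485,0],[0,0,0]],
  [[0.946,0.485,0],[0,0,0]],
  [[0.946,0.485,0],[0,0,0]],
  [[0.946,0.485,0],[0,0,0]],
])

```text
t: 3.55
eef_pos: [493.8, -133.9, 214.8]
tcp_rot: [3.141, 0.0, 1.568]
ft_force: [0.6, -0.7, 0.3]
opening: 0.999
```

Emit:
drive_tool([
  [[0.946,0.485,0],[0,0,0]],
  [[0.946,0.485,0],[0,0,0]],
  [[0.946,0.485,0],[0,0,0]],
  [[0,0,0],[0,0,0]],
])

```text
t: 3.88
eef_pos: [538.6, -46.5, 214.7]
tcp_rot: [3.141, -0.001, 1.571]
ft_force: [-0.2, 1.3, -0.6]
opening: 1.002
```

Emit:
drive_tool([
  [[-0.1,0,0.9],[0,0,0]],
  [[0,0,0.9],[0,0,0]],
  [[0,0,0],[0,0,0]],
])

```text
t: 4.13
eef_pos: [535.0, -53.0, 157.0]
tcp_rot: [-3.136, -0.001, 1.569]
ft_force: [0.2, -0.0, -1.5]
opening: 1.0
```

```bash
python3 - <<'E'
from cell import env
import cv2
p=env.read_camera("side");cv2.imwrite("pics/s1.png",cv2.resize(p["pixels"][60:220,200:420],None,fx=3.5,fy=3.5,interpolation=cv2.INTER_CUBIC))
print(env.state()["eef_pos"]);print(env.tip_of("torch_bell",p))
E
```

```text
[535.88760906 -53.29677591 159.16620646]
[{'point': [536.2, -48.1, 6.6], 'score': 0.96}, {'point': [535.2, -126.4, 5.8], 'score': 0.72}]
```

View pics/s1.png

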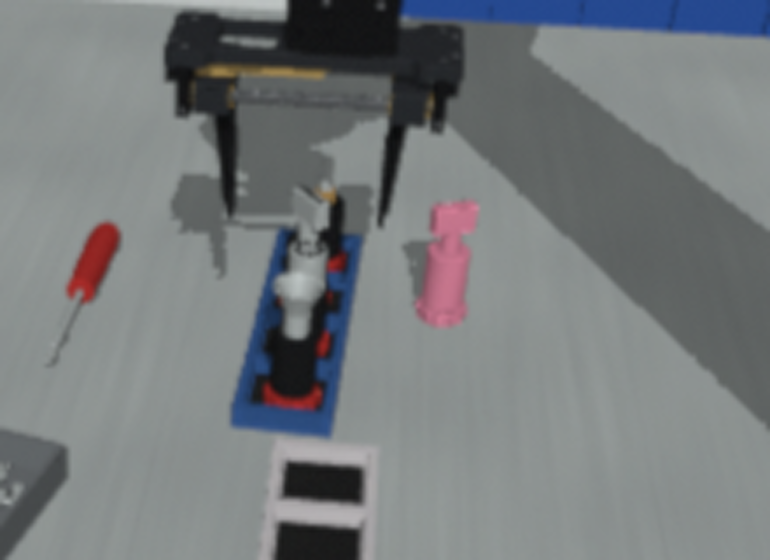

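The gripper straddles the row symmetrically, with the fingers at about (230,215) and (380,220) in the crop and the bell at (295,300). I descend.

Emit:
drive_tool([
  [[0.12,0,0.82],[0,0,0]],
  [[0,0,0.82],[0,0,0]],
  [[0,0,0.82],[0,0,0]],
  [[0,0,0.82],[0,0,0]],
  [[0,0,0.82],[0,0,0]],
])

```text
t: 4.65
eef_pos: [538.1, -50.3, 38.5]
tcp_rot: [3.139, 0.001, 1.57]
ft_force: [0.8, -0.1, -0.3]
opening: 1.0
```

Emit:
drive_tool([
  [[0,0,0],[0,0,0]],
  [[0,0,0],[0,0,0]],
  [[0,0,0],[0,0,0]],
  [[0,0,0],[0,0,0]],
  [[0,0,0],[0,0,0]],
], jaw=-1)

```text
t: 5.07
eef_pos: [537.7, -49.9, 39.3]
tcp_rot: [3.139, 0.001, 1.571]
ft_force: [0.4, -0.1, -0.8]
opening: 0.709
```

Emit:
drive_tool([
  [[0,0,0],[0,0,0]],
  [[0,0,0],[0,0,0]],
  [[0,0,0],[0,0,0]],
  [[0,0,0],[0,0,0]],
  [[0,0,0],[0,0,0]],
])

```text
t: 5.48
eef_pos: [536.9, -49.7, 37.6]
tcp_rot: [-3.141, 0.0, 1.571]
ft_force: [-0.3, 0.0, -0.3]
opening: 0.355
```

Emit:
drive_tool([
  [[0,0,0],[0,0,0]],
  [[0,0,0],[0,0,0]],
  [[0,0,-0.3],[0,0,0]],
  [[0,0,-0.8],[0,0,0]],
  [[0,0,-0.9],[0,0,0]],
])

```text
t: 5.9
eef_pos: [536.2, -49.6, 97.7]
tcp_rot: [-3.139, -0.001, 1.571]
ft_force: [0.6, -0.1, -0.8]
opening: 0.354
```

Emit:
drive_tool([
  [[0.8,-0.24,0],[0,0,0]],
  [[0.8,-0.24,0],[0,0,0]],
  [[0.8,-0.24,0],[0,0,0]],
  [[0.8,-0.24,0],[0,0,0]],
  [[0,0,0],[0,0,0]],
])

```text
t: 6.32
eef_pos: [506.6, 49.2, 98.2]
tcp_rot: [-3.141, -0.0, 1.573]
ft_force: [0.4, 1.1, -1.4]
opening: 0.353
```

Emit:
drive_tool([
  [[0,0,0],[0,0,0]],
  [[0,0,0.4],[0,0,0]],
])

```text
t: 6.48
eef_pos: [509.4, 46.1, 87.3]
tcp_rot: [3.138, 0.0, 1.572]
ft_force: [0.9, -0.6, -1.5]
opening: 0.355
```

```bash
python3 - <<'E'
from cell import env
import cv2
p=env.read_camera("side");cv2.imwrite("pics/s2.png",cv2.resize(p["pixels"][80:300,200:420],None,fx=2.7,fy=2.7,interpolation=cv2.INTER_CUBIC))
s=env.state();print(s["eef_pos"],s["opening"]);print(env.tip_of("torch_bell",p),env.tip_of("empty_rack",p))
E
```

```text
[508.21679016  45.77714404  84.5552646 ] 0.34842963259662807
[{'point': [512.8, 47.1, 57.8], 'score': 0.87}, {'point': [534.0, -155.4, 1.9], 'score': 0.7}] [{'point': [508.4, 147.0, 0.8], 'score': 0.89}]
```

View pics/s2.png

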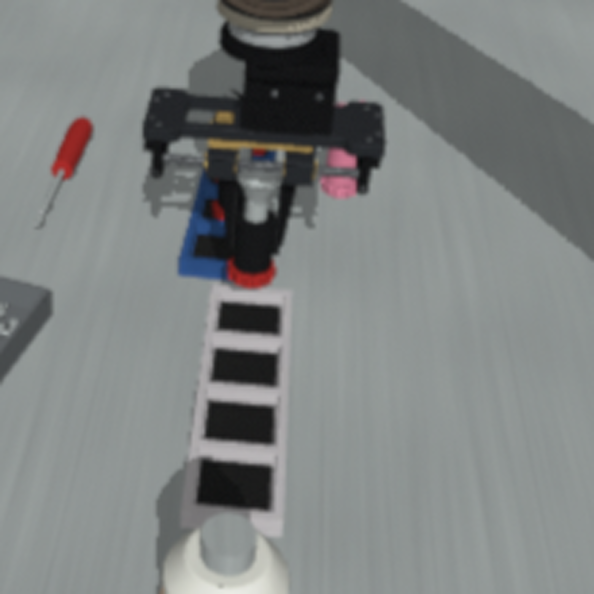

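Emit:
drive_tool([
  [[0.05,0,0.6],[0,0,0]],
  [[0,0,0.6],[0,0,0]],
  [[0,0,0.3],[0,0,0]],
  [[0,0,0.1],[0,0,0]],
  [[0,0,0],[0,0,0]],
])

```text
t: 7.05
eef_pos: [508.1, 47.3, 37.9]
tcp_rot: [-3.141, 0.0, 1.571]
ft_force: [0.0, 0.1, -1.5]
opening: 0.348
```

```bash
cat > look.py <<'E'
from cell import env
import cv2,sys
p=env.read_camera("side")
if len(sys.argv)>2: cv2.imwrite("pics/"+sys.argv[2],cv2.resize(p["pixels"][80:300,200:420],None,fx=2.7,fy=2.7,interpolation=cv2.INTER_CUBIC))
s=env.state();print(s["t"],s["eef_pos"],s["opening"],s["ft_force"])
print(sorted((d["score"],d["point"]) for d in env.tip_of(sys.argv[1],p)))
E
python3 look.py torch_bell s3.png
```

```text
7.1 [508.36574249  47.38941433  38.07571539] 0.3507289445038563 [ 0.11588315  0.39564873 -0.25685473]
[(0.55, [512.0, 47.4, 7.2])]
```

View pics/s3.png

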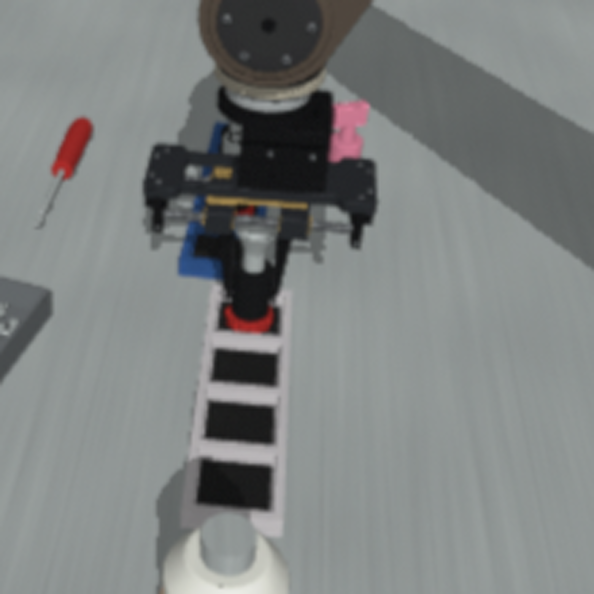

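The bell sits in its pocket at crop (250,315). I release it and go to the drum at about (533,-122).

Emit:
drive_tool([
  [[0,0,0.02],[0,0,0]],
  [[0,0,0],[0,0,0]],
  [[0,0,0],[0,0,0]],
  [[0,0,0],[0,0,0]],
  [[0,0,0],[0,0,0]],
], jaw=1)

```text
t: 7.57
eef_pos: [508.2, 47.8, 37.1]
tcp_rot: [3.141, 0.0, 1.571]
ft_force: [-0.3, 0.2, -0.2]
opening: 0.645
```

Emit:
drive_tool([
  [[0,0,0],[0,0,0]],
  [[0,0,0],[0,0,0]],
  [[0,0,-0.8],[0,0,0]],
  [[0,0,-0.9],[0,0,0]],
  [[0,0,-0.9],[0,0,0]],
])

```text
t: 7.98
eef_pos: [507.7, 47.8, 115.6]
tcp_rot: [-3.14, 0.0, 1.571]
ft_force: [0.5, -0.5, -0.1]
opening: 0.976
```

Emit:
drive_tool([
  [[-0.94,0.14,0],[0,0,0]],
  [[-0.94,0.14,0],[0,0,0]],
  [[-0.94,0.14,0],[0,0,0]],
  [[-0.94,0.14,0],[0,0,0]],
  [[-0.94,0.14,0],[0,0,0]],
])

```text
t: 8.4
eef_pos: [529.2, -94.5, 115.2]
tcp_rot: [3.141, 0.0, 1.571]
ft_force: [0.2, 0.7, -0.6]
opening: 0.996
```

Emit:
drive_tool([
  [[-0.94,0.14,0],[0,0,0]],
  [[0,0,0],[0,0,0]],
  [[0,0,0],[0,0,0]],
])

```text
t: 8.65
eef_pos: [533.2, -122.5, 114.8]
tcp_rot: [-3.141, -0.0, 1.569]
ft_force: [-0.1, -0.9, 0.1]
opening: 0.998
```

```bash
python3 look.py torch_drum s4.png; python3 - <<'E'
from cell import env
p=env.read_camera("side");print(env.tip_of("torch_bell",p)); print(env.boxes_of("torch_drum",p))
E
```

```text
8.7 [ 533.01723065 -121.44682766  114.82032062] 0.9986688529010788 [0.50328736 0.10730441 0.51479079]
[]
[{'point': [508.4, 49.1, 6.0], 'score': 0.69}]
[{'point': [536.5, -113.2, 51.2], 'score': 0.88}]
```

View pics/s4.png

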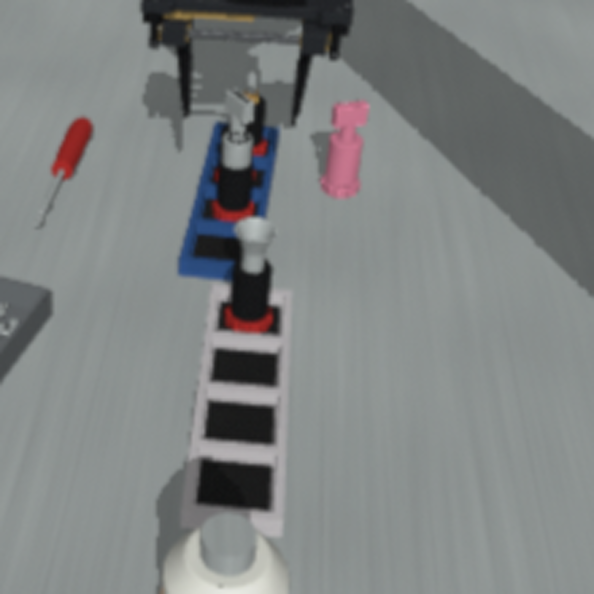

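The bell stands upright in its pocket, and the drum at crop (235,180) is now between the fingers. I descend and grip.

Emit:
drive_tool([
  [[0,0,0.86],[0,0,0]],
  [[0,0,0.86],[0,0,0]],
  [[0,0,0.84],[0,0,0]],
  [[0,0,0],[0,0,0]],
])

```text
t: 9.23
eef_pos: [531.6, -120.0, 34.8]
tcp_rot: [-3.136, -0.002, 1.572]
ft_force: [-2.0, 0.4, -1.0]
opening: 1.0
```

Emit:
drive_tool([
  [[0,0,0],[0,0,0]],
  [[0,0,0],[0,0,0]],
  [[0,0,0],[0,0,0]],
  [[0,0,0],[0,0,0]],
  [[0,0,0],[0,0,0]],
], jaw=-1)

```text
t: 9.65
eef_pos: [533.8, -121.5, 39.3]
tcp_rot: [3.14, 0.001, 1.571]
ft_force: [-0.3, -0.0, -0.0]
opening: 0.706
```

Emit:
drive_tool([
  [[0,0,0],[0,0,0]],
  [[0,0,0],[0,0,0]],
  [[0,0,0],[0,0,0]],
  [[0,0,0],[0,0,0]],
  [[0,0,0],[0,0,0]],
])

```text
t: 10.07
eef_pos: [533.4, -121.5, 38.2]
tcp_rot: [3.142, 0.0, 1.571]
ft_force: [1.4, -1.1, -0.2]
opening: 0.355
```

Emit:
drive_tool([
  [[0,0,0],[0,0,0]],
  [[0,0,0],[0,0,0]],
  [[0,0,-0.3],[0,0,0]],
])

```text
t: 10.32
eef_pos: [532.6, -121.2, 46.3]
tcp_rot: [-3.139, -0.001, 1.571]
ft_force: [0.2, 0.3, -0.5]
opening: 0.352
```

```bash
python3 look.py torch_drum s5.png
```

```text
10.3667 [ 533.49147092 -121.43786595   48.53430154] 0.35005444312463013 [ 1.16293686 -0.40878133  0.49957935]
[(0.55, [535.4, -126.2, 13.5])]
```

View pics/s5.png

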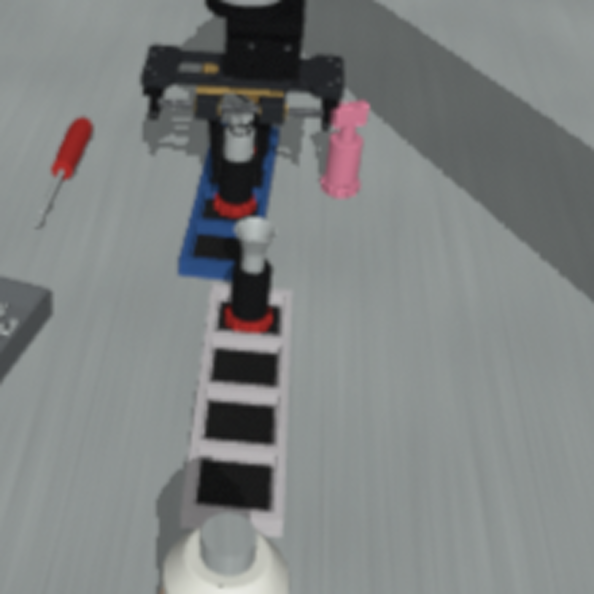

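The drum is lifted; its foot shows at crop (236,205). I carry it high over the bell.

Emit:
drive_tool([
  [[0,0,-0.93],[0,0,0]],
  [[0,0,-0.93],[0,0,0]],
  [[0,0,-0.93],[0,0,0]],
  [[0,0,-0.93],[0,0,0]],
  [[0,0,0],[0,0,0]],
])

```text
t: 10.83
eef_pos: [535.1, -122.0, 163.9]
tcp_rot: [3.134, 0.003, 1.571]
ft_force: [0.8, -0.2, -0.7]
opening: 0.349
```

Emit:
drive_tool([
  [[0.98,-0.105,0],[0,0,0]],
  [[0.98,-0.105,0],[0,0,0]],
  [[0.98,-0.105,0],[0,0,0]],
  [[0.98,-0.105,0],[0,0,0]],
  [[0.98,-0.105,0],[0,0,0]],
])

```text
t: 11.25
eef_pos: [517.0, 26.8, 158.5]
tcp_rot: [-3.141, 0.0, 1.571]
ft_force: [1.0, -0.0, -1.0]
opening: 0.354
```

Emit:
drive_tool([
  [[0.98,-0.105,0],[0,0,0]],
  [[0.98,-0.105,0],[0,0,0]],
  [[0.98,-0.105,0],[0,0,0]],
  [[0,0,0],[0,0,0]],
  [[0,0,0],[0,0,0]],
])

```text
t: 11.67
eef_pos: [507.7, 114.9, 158.5]
tcp_rot: [-3.141, 0.0, 1.574]
ft_force: [0.3, 0.4, -1.1]
opening: 0.35
```

Emit:
drive_tool([
  [[0,0,0.9],[0,0,0]],
  [[0,0,0.9],[0,0,0]],
  [[0,0,0.9],[0,0,0]],
  [[0,0,0.3],[0,0,0]],
  [[0,0,0],[0,0,0]],
])

```text
t: 12.08
eef_pos: [507.3, 112.8, 67.0]
tcp_rot: [-3.138, 0.001, 1.57]
ft_force: [0.9, -0.1, -1.2]
opening: 0.351
```

```bash
python3 look.py torch_drum s6.png
```

```text
12.1333 [508.02009774 113.05766768  68.46615701] 0.35465124243770085 [-0.75037916 -0.09172947 -0.96098312]
[(0.66, [508.5, 107.2, 33.2])]
```

View pics/s6.png

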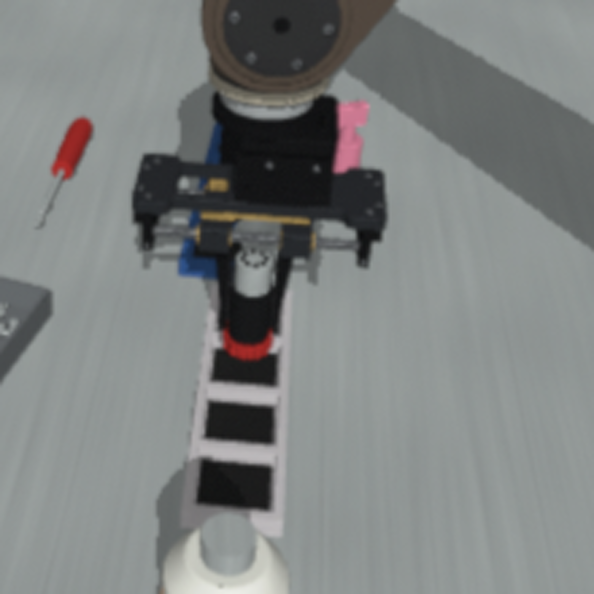

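The drum hangs a few mm behind the TCP in y, so I shift +3 mm and lower.

Emit:
drive_tool([
  [[0.1,0,0.5],[0,0,0]],
  [[0,0,0.3],[0,0,0]],
  [[0,0,0.17],[0,0,0]],
  [[0,0,0],[0,0,0]],
  [[0,0,0],[0,0,0]],
])

```text
t: 12.6
eef_pos: [508.3, 116.7, 40.1]
tcp_rot: [3.141, 0.0, 1.571]
ft_force: [-0.3, 0.5, -1.4]
opening: 0.352
```

```bash
python3 look.py torch_drum s7.png
```

```text
12.65 [508.38842408 116.69981689  40.26594518] 0.3499480636067257 [ 0.26621614 -0.40866143 -0.17331665]
[(0.74, [508.5, 110.4, 8.5])]
```

View pics/s7.png

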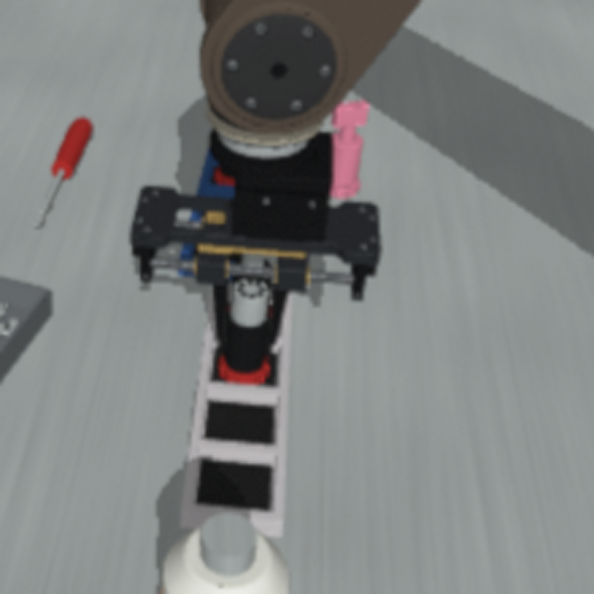

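Emit:
drive_tool([
  [[0,0,0.06],[0,0,0]],
  [[0,0,0],[0,0,0]],
])

```text
t: 12.87
eef_pos: [508.4, 116.8, 38.2]
tcp_rot: [3.141, 0.0, 1.571]
ft_force: [1.3, 0.1, -0.7]
opening: 0.352
```

Emit:
drive_tool([
  [[0,0,0],[0,0,0]],
  [[0,0,0],[0,0,0]],
  [[0,0,0],[0,0,0]],
  [[0,0,0],[0,0,0]],
  [[0,0,0],[0,0,0]],
], jaw=1)

```text
t: 13.28
eef_pos: [508.1, 116.8, 37.9]
tcp_rot: [3.142, 0.0, 1.571]
ft_force: [0.1, 0.3, 0.3]
opening: 0.647
```

Emit:
drive_tool([
  [[0,0,0],[0,0,0]],
  [[0,0,0],[0,0,0]],
  [[0,0,-0.8],[0,0,0]],
  [[0,0,-0.9],[0,0,0]],
  [[0,0,-0.9],[0,0,0]],
])

```text
t: 13.7
eef_pos: [507.7, 116.7, 116.5]
tcp_rot: [-3.14, 0.0, 1.571]
ft_force: [1.1, 0.5, 0.4]
opening: 0.974
```

Emit:
drive_tool([
  [[-0.91,0.086,0],[0,0,0]],
  [[-0.91,0.086,0],[0,0,0]],
  [[-0.91,0.086,0],[0,0,0]],
  [[-0.91,0.086,0],[0,0,0]],
  [[-0.91,0.086,0],[0,0,0]],
])

```text
t: 14.12
eef_pos: [521.0, -20.9, 116.0]
tcp_rot: [3.141, 0.0, 1.571]
ft_force: [-0.0, 0.8, -0.1]
opening: 0.999
```

Emit:
drive_tool([
  [[-0.91,0.086,0],[0,0,0]],
  [[-0.91,0.086,0],[0,0,0]],
  [[-0.91,0.086,0],[0,0,0]],
  [[-0.91,0.086,0],[0,0,0]],
  [[-0.91,0.086,0],[0,0,0]],
])

```text
t: 14.53
eef_pos: [533.9, -157.6, 115.9]
tcp_rot: [-3.142, 0.0, 1.571]
ft_force: [1.2, 0.6, 0.3]
opening: 0.999
```

Emit:
drive_tool([
  [[-0.91,0.086,0],[0,0,0]],
  [[0,0,0],[0,0,0]],
  [[0,0,0],[0,0,0]],
])

```text
t: 14.78
eef_pos: [536.3, -184.5, 115.7]
tcp_rot: [-3.141, -0.0, 1.569]
ft_force: [-0.0, -0.2, 0.2]
opening: 1.003
```

```bash
python3 look.py torch_flat s8.png; python3 - <<'E'
from cell import env
p=env.read_camera("side");print(env.tip_of("torch_drum",p)); print(env.boxes_of("torch_flat",p))
E
```

```text
14.8333 [ 536.17351141 -183.49543711  115.70578623] 1.0019069226279795 [-0.04392219  0.35602749  0.63951676]
[(0.25, [526.8, -252.5, 4.6]), (0.27, [509.2, 110.8, 6.5]), (0.81, [536.5, -189.8, 7.7]), (0.93, [426.2, -196.4, 0.3])]
[{'point': [509.5, 112.7, 6.3], 'score': 0.85}]
[{'point': [425.1, -183.8, 49.8], 'score': 0.92}, {'point': [533.1, -175.5, 54.8], 'score': 0.66}]
```

View pics/s8.png

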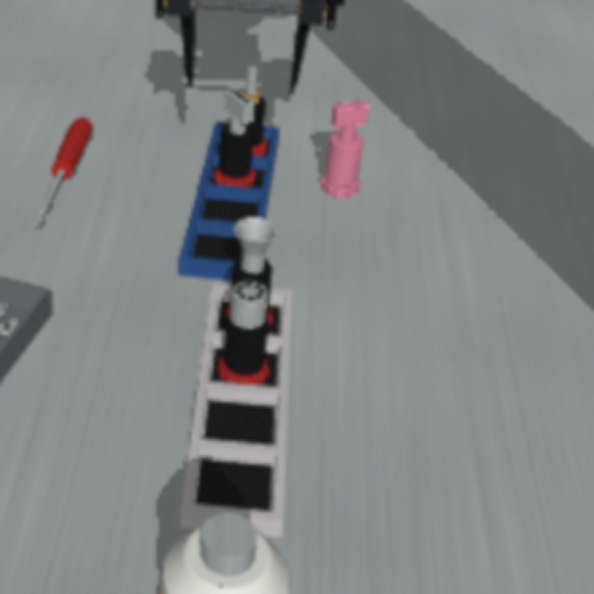

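The drum stands in pocket 2 at (509,112). The real flat (black, crop (237,150)) is between the fingers; the pink one at (342,150) is clear of them.

Emit:
drive_tool([
  [[-0.1,0,0.86],[0,0,0]],
  [[0,0,0.86],[0,0,0]],
  [[0,0,0.86],[0,0,0]],
  [[0,0,0],[0,0,0]],
])

```text
t: 15.37
eef_pos: [534.8, -185.0, 34.9]
tcp_rot: [-3.136, -0.003, 1.572]
ft_force: [-0.9, 1.2, -0.6]
opening: 1.0
```

Emit:
drive_tool([
  [[0,0,0],[0,0,0]],
  [[0,0,0],[0,0,0]],
  [[0,0,0],[0,0,0]],
  [[0,0,0],[0,0,0]],
  [[0,0,0],[0,0,0]],
], jaw=-1)

```text
t: 15.78
eef_pos: [537.0, -186.7, 39.6]
tcp_rot: [3.14, 0.001, 1.571]
ft_force: [-0.5, -0.5, -0.0]
opening: 0.703
```

Emit:
drive_tool([
  [[0,0,0],[0,0,0]],
  [[0,0,0],[0,0,0]],
  [[0,0,0],[0,0,0]],
  [[0,0,0],[0,0,0]],
  [[0,0,0],[0,0,0]],
])

```text
t: 16.2
eef_pos: [536.5, -186.5, 38.5]
tcp_rot: [-3.142, 0.0, 1.571]
ft_force: [-0.4, -0.4, 0.1]
opening: 0.357
```

Emit:
drive_tool([
  [[0,0,0],[0,0,0]],
  [[0,0,0],[0,0,0]],
  [[0,0,-0.3],[0,0,0]],
  [[0,0,0],[0,0,0]],
])

```text
t: 16.53
eef_pos: [537.0, -186.7, 48.8]
tcp_rot: [3.141, 0.001, 1.571]
ft_force: [0.6, 0.0, 0.1]
opening: 0.355
```

```bash
python3 look.py torch_flat s9.png
```

```text
16.5833 [ 536.90119497 -186.6759224    48.38452427] 0.35313447833503897 [ 0.21713118 -0.45289888 -1.22716585]
[(0.55, [732.2, 112.5, 1.5]), (0.8, [422.4, -196.0, -1.6]), (0.85, [537.8, -185.1, 13.3])]
```

View pics/s9.png

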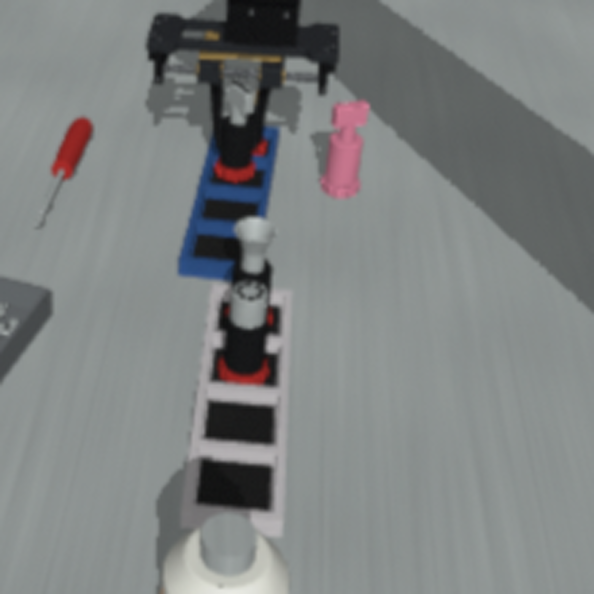

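The flat is held; its foot shows at crop (235,172).

Emit:
drive_tool([
  [[0,0,-0.93],[0,0,0]],
  [[0,0,-0.93],[0,0,0]],
  [[0,0,-0.93],[0,0,0]],
  [[0,0,-0.93],[0,0,0]],
  [[0,0,0],[0,0,0]],
])

```text
t: 17.05
eef_pos: [538.2, -187.2, 164.1]
tcp_rot: [3.135, 0.003, 1.571]
ft_force: [0.7, -0.1, -1.2]
opening: 0.353
```

Emit:
drive_tool([
  [[0.933,-0.074,0],[0,0,0]],
  [[0.933,-0.074,0],[0,0,0]],
  [[0.933,-0.074,0],[0,0,0]],
  [[0.933,-0.074,0],[0,0,0]],
  [[0.933,-0.074,0],[0,0,0]],
])

```text
t: 17.47
eef_pos: [524.8, -45.3, 158.6]
tcp_rot: [-3.141, -0.0, 1.571]
ft_force: [0.6, 0.2, -1.7]
opening: 0.355
```

Emit:
drive_tool([
  [[0.933,-0.074,0],[0,0,0]],
  [[0.933,-0.074,0],[0,0,0]],
  [[0.933,-0.074,0],[0,0,0]],
  [[0.933,-0.074,0],[0,0,0]],
  [[0.933,-0.074,0],[0,0,0]],
])

```text
t: 17.88
eef_pos: [513.8, 94.7, 158.6]
tcp_rot: [-3.141, 0.0, 1.571]
ft_force: [-0.8, -1.0, -1.3]
opening: 0.354
```

Emit:
drive_tool([
  [[0.933,-0.074,0],[0,0,0]],
  [[0.933,-0.074,0],[0,0,0]],
  [[0.933,-0.074,0],[0,0,0]],
  [[0,0,0],[0,0,0]],
  [[0,0,0],[0,0,0]],
])

```text
t: 18.3
eef_pos: [507.1, 178.4, 158.5]
tcp_rot: [-3.141, 0.0, 1.573]
ft_force: [0.1, 0.0, -0.9]
opening: 0.349
```

Emit:
drive_tool([
  [[0,0,0.9],[0,0,0]],
  [[0,0,0.9],[0,0,0]],
  [[0,0,0.9],[0,0,0]],
  [[0,0,0.3],[0,0,0]],
  [[0,0,0],[0,0,0]],
])

```text
t: 18.72
eef_pos: [506.7, 176.3, 67.2]
tcp_rot: [-3.137, 0.001, 1.57]
ft_force: [-0.5, -0.1, -1.5]
opening: 0.354
```

```bash
python3 look.py torch_flat s10.png
```

```text
18.7667 [507.5061344  176.63623652  68.70637799] 0.353140270383709 [-0.14561021  0.40935627 -1.0747359 ]
[(0.51, [422.2, -196.4, 1.2]), (0.75, [505.7, 176.6, 33.9])]
```

View pics/s10.png

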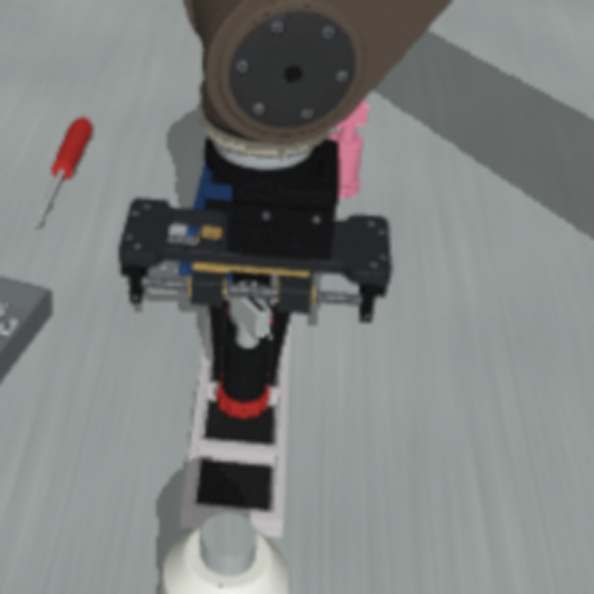

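The flat is centred above pocket 3 at crop (243,400). I lower it.

Emit:
drive_tool([
  [[0.02,0,0.5],[0,0,0]],
  [[0,0,0.3],[0,0,0]],
  [[0,0,0.2],[0,0,0]],
  [[0,0,0.02],[0,0,0]],
  [[0,0,0],[0,0,0]],
])

```text
t: 19.23
eef_pos: [507.8, 177.9, 38.8]
tcp_rot: [3.141, 0.0, 1.571]
ft_force: [-0.1, -0.3, -0.4]
opening: 0.353
```

```bash
python3 look.py torch_flat s11.png
```

```text
19.2833 [507.80177679 177.95610932  38.97412258] 0.3520950888694191 [-0.35015943 -0.08539585 -1.51416076]
[(0.55, [506.3, 435.4, -3.7]), (0.6, [509.6, 175.9, 5.0]), (0.61, [423.9, -193.4, -1.2])]
```

View pics/s11.png

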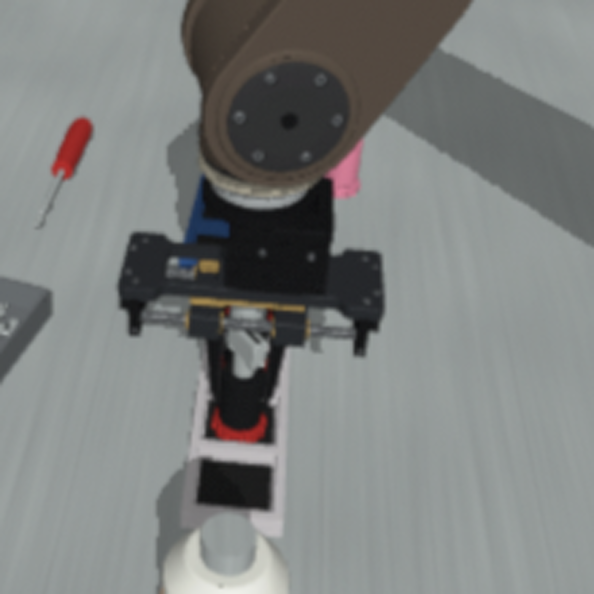

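Emit:
drive_tool([
  [[0,0,0.02],[0,0,0]],
  [[0,0,0],[0,0,0]],
  [[0,0,0],[0,0,0]],
  [[0,0,0],[0,0,0]],
  [[0,0,0],[0,0,0]],
], jaw=1)

```text
t: 19.75
eef_pos: [507.6, 177.9, 38.0]
tcp_rot: [3.141, 0.0, 1.571]
ft_force: [0.6, 0.5, 0.5]
opening: 0.648
```

Emit:
drive_tool([
  [[0,0,0],[0,0,0]],
  [[0,0,0],[0,0,0]],
  [[0,0,-0.8],[0,0,0]],
  [[0,0,-0.9],[0,0,0]],
  [[0,0,-0.9],[0,0,0]],
])

```text
t: 20.17
eef_pos: [507.2, 177.8, 116.5]
tcp_rot: [-3.14, 0.0, 1.571]
ft_force: [0.6, 0.3, 0.8]
opening: 0.975
```

Emit:
drive_tool([
  [[-0.952,0.045,0],[0,0,0]],
  [[-0.952,0.045,0],[0,0,0]],
  [[-0.952,0.045,0],[0,0,0]],
  [[-0.952,0.045,0],[0,0,0]],
  [[-0.952,0.045,0],[0,0,0]],
])

```text
t: 20.58
eef_pos: [514.2, 33.9, 116.0]
tcp_rot: [3.141, 0.0, 1.571]
ft_force: [0.3, -0.2, -0.6]
opening: 0.999
```

Emit:
drive_tool([
  [[-0.952,0.045,0],[0,0,0]],
  [[-0.952,0.045,0],[0,0,0]],
  [[-0.952,0.045,0],[0,0,0]],
  [[-0.952,0.045,0],[0,0,0]],
  [[-0.952,0.045,0],[0,0,0]],
])

```text
t: 21.0
eef_pos: [521.0, -109.1, 116.0]
tcp_rot: [-3.142, 0.0, 1.571]
ft_force: [-0.4, 0.2, -0.1]
opening: 0.999
```

Emit:
drive_tool([
  [[-0.952,0.045,0],[0,0,0]],
  [[-0.952,0.045,0],[0,0,0]],
  [[-0.952,0.045,0],[0,0,0]],
  [[-0.952,0.045,0],[0,0,0]],
  [[-0.952,0.045,0],[0,0,0]],
])

```text
t: 21.42
eef_pos: [527.8, -251.9, 115.9]
tcp_rot: [-3.142, 0.0, 1.571]
ft_force: [-0.6, -0.5, -0.9]
opening: 1.005
```

Emit:
drive_tool([
  [[0,0,0],[0,0,0]],
  [[0,0,0],[0,0,0]],
  [[0,0,0],[0,0,0]],
])

```text
t: 21.67
eef_pos: [527.6, -249.9, 115.7]
tcp_rot: [-3.141, -0.0, 1.571]
ft_force: [-0.7, -0.2, 0.7]
opening: 1.002
```

```bash
python3 look.py torch_pencil s12.png; python3 - <<'E'
from cell import env
p=env.read_camera("side");print(env.tip_of("torch_flat",p)); print(env.boxes_of("torch_pencil",p))
E
```

```text
21.7167 [ 527.72193789 -249.51578074  115.83253814] 0.9986855035612295 [-0.01439102  0.19403669  0.43174586]
[(0.64, [526.1, -250.7, 4.7])]
[{'point': [507.4, 175.9, 7.2], 'score': 0.8}, {'point': [423.1, -195.4, -2.2], 'score': 0.71}, {'point': [714.7, -163.0, -0.9], 'score': 0.39}]
[{'point': [526.6, -238.9, 45.9], 'score': 0.87}]
```

View pics/s12.png

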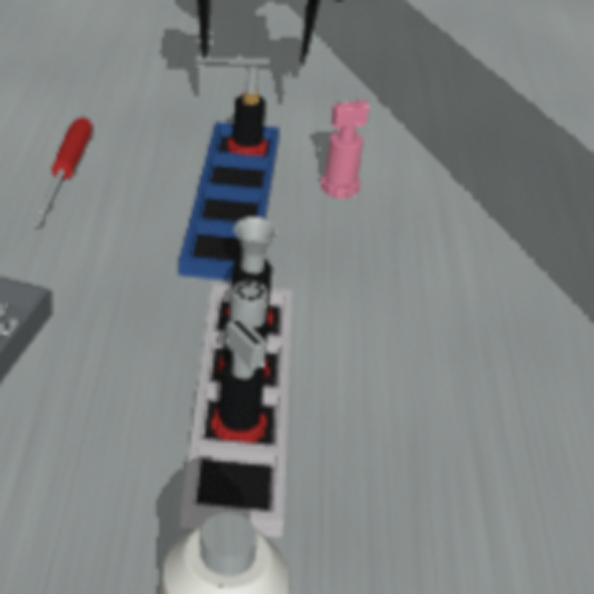

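Three torches are placed. The pencil at crop (248,125) is between the fingers.

Emit:
drive_tool([
  [[-0.05,0,0.86],[0,0,0]],
  [[0,0,0.86],[0,0,0]],
  [[0,0,0.86],[0,0,0]],
  [[0,0,0],[0,0,0]],
])

```text
t: 22.25
eef_pos: [526.3, -250.4, 34.8]
tcp_rot: [-3.136, -0.003, 1.572]
ft_force: [-1.2, 0.2, -0.2]
opening: 1.002
```

Emit:
drive_tool([
  [[0,0,0],[0,0,0]],
  [[0,0,0],[0,0,0]],
  [[0,0,0],[0,0,0]],
  [[0,0,0],[0,0,0]],
  [[0,0,0],[0,0,0]],
], jaw=-1)

```text
t: 22.67
eef_pos: [528.3, -252.2, 39.7]
tcp_rot: [3.14, 0.001, 1.571]
ft_force: [0.4, 0.7, -0.5]
opening: 0.704
```

Emit:
drive_tool([
  [[0,0,0],[0,0,0]],
  [[0,0,0],[0,0,0]],
  [[0,0,0],[0,0,0]],
  [[0,0,0],[0,0,0]],
  [[0,0,0],[0,0,0]],
])

```text
t: 23.08
eef_pos: [527.9, -252.0, 38.5]
tcp_rot: [-3.142, 0.0, 1.571]
ft_force: [-1.0, 0.4, 1.8]
opening: 0.357
```

Emit:
drive_tool([
  [[0,0,0],[0,0,0]],
  [[0,0,0],[0,0,0]],
  [[0,0,-0.3],[0,0,0]],
  [[0,0,0],[0,0,0]],
])

```text
t: 23.42
eef_pos: [528.4, -252.2, 48.8]
tcp_rot: [3.14, 0.001, 1.571]
ft_force: [0.3, -0.2, 0.2]
opening: 0.351
```

```bash
python3 look.py torch_pencil s13.png
```

```text
23.4667 [ 528.32175595 -252.18467653   48.42656374] 0.35312446800544756 [-0.20353838  0.14324088 -0.95616061]
[(0.7, [508.1, 114.7, 6.2]), (0.81, [527.0, -249.7, 15.8])]
```

View pics/s13.png

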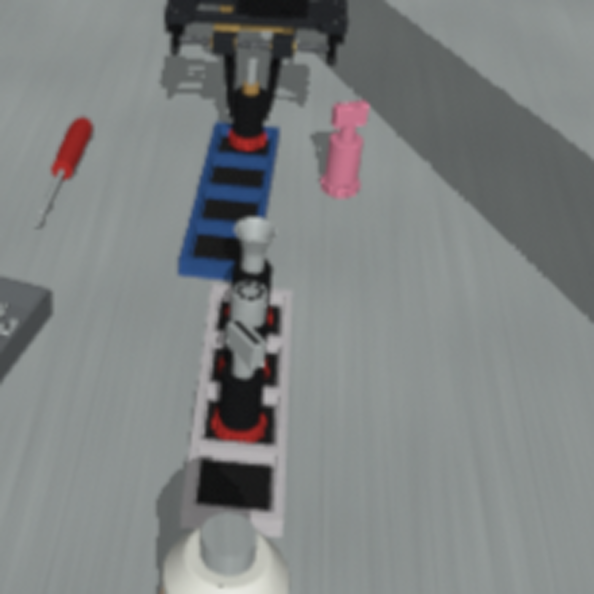

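The pencil is held; its foot shows at crop (248,138).

Emit:
drive_tool([
  [[0,0,-0.93],[0,0,0]],
  [[0,0,-0.93],[0,0,0]],
  [[0,0,-0.93],[0,0,0]],
  [[0,0,-0.93],[0,0,0]],
  [[0,0,0],[0,0,0]],
])

```text
t: 23.93
eef_pos: [529.6, -252.9, 164.2]
tcp_rot: [3.135, 0.004, 1.571]
ft_force: [0.7, -0.6, -0.2]
opening: 0.354
```

Emit:
drive_tool([
  [[0.967,-0.04,0],[0,0,0]],
  [[0.967,-0.04,0],[0,0,0]],
  [[0.967,-0.04,0],[0,0,0]],
  [[0.967,-0.04,0],[0,0,0]],
  [[0.967,-0.04,0],[0,0,0]],
])

```text
t: 24.35
eef_pos: [521.4, -105.6, 158.7]
tcp_rot: [-3.141, -0.0, 1.571]
ft_force: [0.5, 0.3, -1.1]
opening: 0.353
```

Emit:
drive_tool([
  [[0.967,-0.04,0],[0,0,0]],
  [[0.967,-0.04,0],[0,0,0]],
  [[0.967,-0.04,0],[0,0,0]],
  [[0.967,-0.04,0],[0,0,0]],
  [[0.967,-0.04,0],[0,0,0]],
])

```text
t: 24.77
eef_pos: [515.4, 39.6, 158.7]
tcp_rot: [-3.141, 0.0, 1.571]
ft_force: [0.1, -0.1, -1.3]
opening: 0.354
```

Emit:
drive_tool([
  [[0.967,-0.04,0],[0,0,0]],
  [[0.967,-0.04,0],[0,0,0]],
  [[0.967,-0.04,0],[0,0,0]],
  [[0.967,-0.04,0],[0,0,0]],
  [[0.967,-0.04,0],[0,0,0]],
])

```text
t: 25.18
eef_pos: [509.4, 184.6, 158.6]
tcp_rot: [-3.141, 0.0, 1.571]
ft_force: [1.1, 0.3, -0.9]
opening: 0.357
```

Emit:
drive_tool([
  [[0.967,-0.04,0],[0,0,0]],
  [[0.967,-0.04,0],[0,0,0]],
  [[0,0,0],[0,0,0]],
  [[0,0,0],[0,0,0]],
])

```text
t: 25.52
eef_pos: [506.9, 242.3, 158.4]
tcp_rot: [-3.141, 0.0, 1.573]
ft_force: [0.3, -0.3, -0.8]
opening: 0.353
```

Emit:
drive_tool([
  [[0,0,0.9],[0,0,0]],
  [[0,0,0.9],[0,0,0]],
  [[0,0,0.9],[0,0,0]],
  [[0,0,0.3],[0,0,0]],
  [[0,0,0],[0,0,0]],
])

```text
t: 25.93
eef_pos: [506.6, 240.0, 67.1]
tcp_rot: [-3.138, 0.002, 1.57]
ft_force: [-0.8, -0.2, -1.0]
opening: 0.354
```

```bash
python3 look.py torch_pencil s14.png
```

```text
25.9833 [507.34545615 240.43733633  68.69982537] 0.3526379083729263 [ 0.22781147 -0.46696655 -0.53687366]
[(0.81, [505.8, 241.3, 34.5])]
```

View pics/s14.png

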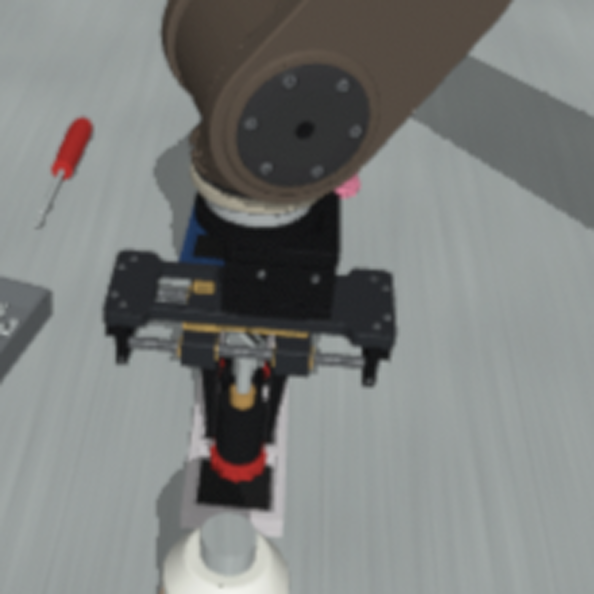

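The pencil is above pocket 4 at crop (240,460). I lower it.

Emit:
drive_tool([
  [[0,0,0.5],[0,0,0]],
  [[0,0,0.3],[0,0,0]],
  [[0,0,0.2],[0,0,0]],
  [[0,0,0.02],[0,0,0]],
  [[0,0,0],[0,0,0]],
])

```text
t: 26.45
eef_pos: [507.6, 241.2, 38.9]
tcp_rot: [3.141, -0.0, 1.571]
ft_force: [-0.4, -0.8, -1.0]
opening: 0.352
```

```bash
python3 look.py torch_pencil s15.png
```

```text
26.5 [507.64668238 241.28813244  38.98233273] 0.34971980623312104 [ 0.2813738  -0.65531868 -0.58432905]
[(0.76, [507.9, 243.7, 5.3])]
```

View pics/s15.png

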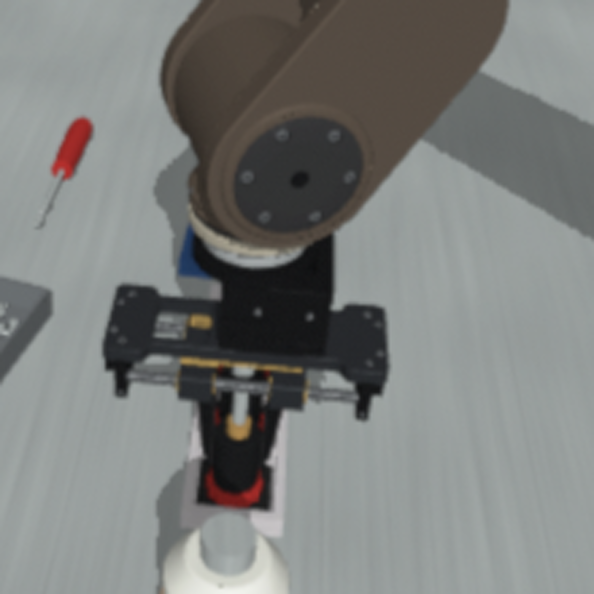

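The pencil is on the pocket floor. I release it, rise, and move back over the full rack so the view is clear.

Emit:
drive_tool([
  [[0,0,0.02],[0,0,0]],
  [[0,0,0],[0,0,0]],
  [[0,0,0],[0,0,0]],
  [[0,0,0],[0,0,0]],
  [[0,0,0],[0,0,0]],
], jaw=1)

```text
t: 26.97
eef_pos: [507.5, 241.2, 38.0]
tcp_rot: [3.141, 0.0, 1.571]
ft_force: [-0.2, -0.4, 0.7]
opening: 0.646
```

Emit:
drive_tool([
  [[0,0,0],[0,0,0]],
  [[0,0,0],[0,0,0]],
  [[0,0,-0.9],[0,0,0]],
  [[0,0,-1],[0,0,0]],
  [[0,0,-1],[0,0,0]],
])

```text
t: 27.38
eef_pos: [507.1, 241.1, 125.6]
tcp_rot: [-3.14, 0.001, 1.571]
ft_force: [1.0, 0.1, 0.7]
opening: 0.977
```

Emit:
drive_tool([
  [[0,0,-1],[0,0,0]],
  [[0,0,-1],[0,0,0]],
  [[-1,0,0],[0,0,0]],
  [[-1,0,0],[0,0,0]],
  [[-1,0,0],[0,0,0]],
])

```text
t: 27.8
eef_pos: [507.2, 150.5, 185.5]
tcp_rot: [3.14, -0.0, 1.572]
ft_force: [-0.3, 0.3, 0.5]
opening: 1.0
```

Emit:
drive_tool([
  [[-1,0,0],[0,0,0]],
  [[-1,0,0],[0,0,0]],
  [[-1,0,0],[0,0,0]],
  [[-1,0,0],[0,0,0]],
  [[-1,0,0],[0,0,0]],
])

```text
t: 28.22
eef_pos: [507.2, -0.2, 185.0]
tcp_rot: [3.141, 0.0, 1.571]
ft_force: [0.7, -0.0, 0.5]
opening: 1.0
```

Emit:
drive_tool([
  [[-1,0,0],[0,0,0]],
  [[-1,0,0],[0,0,0]],
  [[-1,0,0],[0,0,0]],
  [[-1,0,0],[0,0,0]],
  [[-1,0,0],[0,0,0]],
])

```text
t: 28.63
eef_pos: [507.3, -150.3, 185.0]
tcp_rot: [3.141, 0.0, 1.571]
ft_force: [0.6, -0.4, -0.2]
opening: 1.0
```

Emit:
drive_tool([
  [[-1,0,0],[0,0,0]],
  [[-1,0,0],[0,0,0]],
  [[0,0,0],[0,0,0]],
  [[0,0,0],[0,0,0]],
  [[0,0,0],[0,0,0]],
])

```text
t: 29.05
eef_pos: [507.2, -208.4, 184.8]
tcp_rot: [-3.141, -0.0, 1.57]
ft_force: [-1.2, 0.8, -0.5]
opening: 1.0
```

```bash
python3 - <<'E'
from cell import env
import cv2,numpy as np
s=env.state();print(s["t"],s["eef_pos"],s["opening"])
c=[]
for n in("side","top"):
    p=env.read_camera(n)
    for t in("torch_bell","torch_pencil","torch_drum","torch_flat","canister","screw_tray","screwdriver"):
        print(n,t,[(d["point"],d["score"]) for d in env.tip_of(t,p)])
    im=p["pixels"]; c.append(cv2.resize(im[100:320,140:400],None,fx=1.5,fy=1.8) if n=="side" else cv2.resize(im[90:310,50:310],None,fx=1.5,fy=1.8))
cv2.imwrite("pics/end.png",np.hstack(c))
E
```

```text
29.05 [ 507.24235268 -208.40851924  184.75985276] 0.999737645802102
side torch_bell [([513.5, 50.9, 7.2], 0.74)]
side torch_pencil [([508.5, 243.2, 6.5], 0.7)]
side torch_drum [([509.5, 109.8, 5.1], 0.76)]
side torch_flat [([423.6, -193.2, 0.5], 0.92), ([507.9, 178.7, 8.3], 0.79)]
side canister [([505.5, 435.4, -1.4], 0.72)]
side screw_tray [([733.3, 110.2, 2.0], 0.68)]
side screwdriver [([718.1, -164.6, -0.2], 0.65)]
top torch_bell [([509.4, 181.5, 8.2], 0.66), ([507.3, 46.2, 6.8], 0.51)]
top torch_pencil [([507.2, 245.5, 7.6], 0.48)]
top torch_drum [([508.2, 113.0, 3.3], 0.66)]
top torch_flat [([427.7, -194.1, 0.8], 0.82), ([509.9, 183.9, 6.5], 0.52)]
top canister [([505.9, 431.9, 1.9], 0.66)]
top screw_tray [([738.4, 117.0, 5.9], 0.87)]
top screwdriver [([715.0, -165.5, -1.7], 0.91)]
```

View pics/end.png

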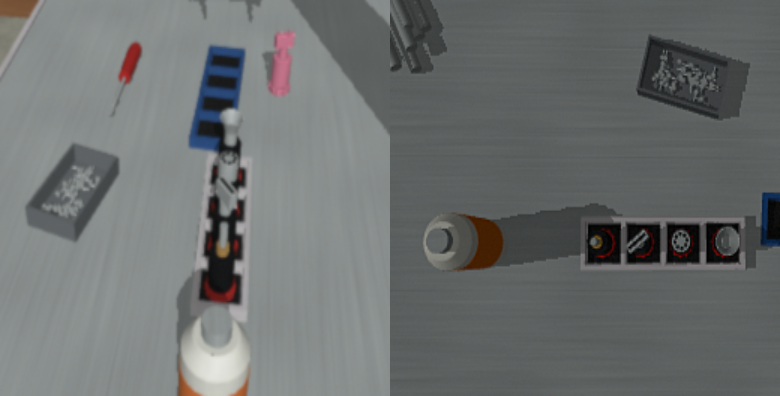

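The top view shows pencil (600,243), flat (640,240), drum (682,240) and bell (728,240), each upright in its own pocket. This is the reverse of the starting order, and the bystanders have not moved.

```bash
python3 -c "
from cell import env
print(env.job_done())"
```

```text
the job is handed in; nothing more can be done
None
```

I moved all four torch heads from the blue rack into the aluminium rack in reverse order and handed the job in at about 29 s. The job report gives no verdict, so success rests on my own checks.

- **Order:** The full rack held bell, drum, flat, pencil from left to right. The empty rack now holds pencil, flat, drum, bell from left to right. I lowered each torch to the pocket floor before opening the jaws.
- **Last checks:** Both cameras showed every torch upright in its own pocket, with the networks' foot points within about 7 mm of the pocket centres (508, 47/112/177/242). Foot heights read 3 to 8 mm against the 6 mm floor. The jaws were fully open and clear of everything.
- **Bystanders:** The canister, screw tray and screwdriver read within a few mm of where they started. I never touched the pink look-alike.
- **Disagreements:** In the last top picture the bell network also reported a bell where the flat stands, and the flat network reported the pink look-alike; the images rule out both. My first automatic fit of the aluminium rack was about 6 mm off, so I redid it from the rack's corners before using it.

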